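# Angle a rail past the bench dog into the gluing jig

### The job

Slide the loose dark wooden rail along the bench into the gluing jig, so that it ends between the two end stops and flat against the back fence along its whole length. The steel bench dog in front of the jig stands in the way, so push one end in behind the dog first and then swing the other end in. Only push the rail, gently, with the fingertips, without pinching, lifting or tipping it, leave the other things on the bench where they are, and finish clear of everything.

Things in the scene. Friction and masses are not known exactly. Their poses are not given: they have to be found in the camera images.
- rail: loose straight rail of dark wood (all sizes in mm), 240 long, 36 wide, 28 high, about 0.16 kg, lying flat on the bench in front of the jig, displaced towards the side away from the dog, roughly parallel to the fence. Origin: centre of its underside; its y axis runs along the length, x across the width, z up
- rail_end_a (a point): centre of the rail's end face at its own +y end (120 from the origin along +y, 14 above its underside)
- rail_end_b (a point): centre of the rail's end face at its own -y end (120 from the origin along -y, 14 above its underside)
- jig: fixed wooden jig: back fence 320 long, 45 thick, 32 high; two end stops, 30 wide, 32 high, reach 36 out from it towards the robot, leaving a bay 260 long, 36 deep, open to the robot and floored by the bench. Origin: on the bench at the fence's inner face, midway between the stops; x points away from the robot, into the fence, y along it. Seated, the rail's centre is at x = -18, y = 0, axes parallel
- dog: fixed round steel bench dog (post), 20 in diameter, 40 high, standing in front of the bay at x = -66 and either y = +95 or y = -95 in the jig's frame, so there are 56 between it and the fence. Origin: centre of its foot
- glue: bystander: upright pale glue bottle, 60 across and 150 high, beyond the back fence; origin: centre of its underside
- tin: bystander: low aluminium wax tin, 44 across and 24 high, on the robot's side of the dog; origin: centre of its underside
- clamp: bystander: F-clamp with red grip lying on the bench to the right, 300 long; origin under its bar's middle, on the bench
- mallet: bystander: small hammer with a wooden head, 240 long, lying on the bench to the right; origin on its handle line
- offcut: bystander: small flat wood offcut 50 x 120 x 22, to the left; origin: centre of its underside
- square: bystander: try square (dark stock 110 long, steel blade 160), lying to the left; origin under its stock
- tape: bystander: grey pocket tape measure 65 x 65 x 32, beyond the jig; origin: centre of its underside
Things that resemble listed ones, but are neither listed nor needed, are in the scene too. Several things have the shape of the rail; the one meant has the colours described above.

How it is judged:
On the way:
1. one end of the rail is behind the dog while the rail is still at an angle to the fence (((y of dog in the frame of jig above 0 m and y of rail_end_a in the frame of jig above 0.095 m and x of rail_end_a in the frame of jig above -0.056 m and angle between the y axis of rail and the y axis of jig, either way round above 0.05 rad) or (y of dog in the frame of jig below 0 m and y of rail_end_a in the frame of jig below -0.095 m and x of rail_end_a in the frame of jig above -0.056 m and angle between the y axis of rail and the y axis of jig, either way round above 0.05 rad) or (y of dog in the frame of jig above 0 m and y of rail_end_b in the frame of jig above 0.095 m and x of rail_end_b in the frame of jig above -0.056 m and angle between the y axis of rail and the y axis of jig, either way round above 0.05 rad) or (y of dog in the frame of jig below 0 m and y of rail_end_b in the frame of jig below -0.095 m and x of rail_end_b in the frame of jig above -0.056 m and angle between the y axis of rail and the y axis of jig, either way round above 0.05 rad))).
At the end, for the whole second after the job is handed in: the rail rests flat on the bench in the bay: its centre within 5.5 mm of where it lies when touching the fence, within 13 mm of the middle between the stops, parallel to the fence within 0.035 rad, at rest (x of rail in the frame of jig between -0.0235 and -0.014 m and y of rail in the frame of jig between -0.013 and 0.013 m and z of rail in the frame of jig below 0.004 m and angle between the y axis of rail and the y axis of jig, either way round below 0.035 rad and angle between rail's own z axis and vertical below 0.05 rad and linear speed of rail below 0.01 m/s).
It fails at once if the rail is pinched, or pressed with more than 35 N (contact force between the fingers and rail above 35 N).
It fails at once if the rail is lifted more than 6 mm or tipped by more than 0.12 rad (height (world z) of rail above 0.006 m or angle between rail's own z axis and vertical above 0.12 rad).
It fails at once if another thing on the bench is moved by more than 25 mm (distance of any of glue, tin, clamp, mallet, offcut, square, tape from where it was at the start of the episode above 0.025 m).
It also fails if it takes over 69 s, if anything falls off the work surface, if the arm or the gripper's body presses on something with over 40 N, if the wrist force passes 120 N, or if a joint passes its speed limit or range.

### The arm

A 6-joint arm with a two-finger parallel gripper is mounted at the origin on the work surface. World frame = base frame: x ahead of the robot, y to its left, z up, the work surface at z = 0. Lengths are in m, angles in rad, forces in N, time in s.
With the tool pointing down it reaches from about 0.4 to 0.825 m from the base axis. Payload 7 kg.
Tool frame: the origin (TCP) lies at the centre of the arm's flange, where the gripper is bolted on; the fingertips stand 178 mm ahead of it and the grasp point (between the pads) lies 159 mm ahead of it (arm.tip_reach is the distance from the TCP to the fingertips, in m); z points along the fingers, y is the direction in which the jaws open and shut (so a half turn about z gives the same grasp; the last joint's range is limited). The gripper opens to 88 mm and grips with 3 to 60 N. Pads are 19 mm wide; open, the fingers measure 130 mm over their backs; the gripper's body (78 mm by 193 mm) begins 47 mm behind the grasp point.
Start: joints at [1.568, 0.359, 0.012, 0, -1.224, -0.288], TCP at [0.194, 0.647, 0.405] pointing down, gripper open.
Joint ranges: [-3.07, 3.07], [-1.43, 2.12], [-1.02, 1.25], [-3.03, 1.67], [-3.05, -0], [-3.03, 3.03]. Speed limits (rad/s): [2.39, 2.39, 3.01, 3.14, 3.14, 3.14].

### API

Orientations are given as [roll, pitch, yaw] about the fixed x, y, z axes, in that order (R = Rz(yaw) Ry(pitch) Rx(roll)).
In Python, from station import arm gives the robot as it stands.
- The arm moves only by the shell command python3 -m inch 'ROWS' [OPENING] [FORCE]. ROWS is JSON, a list that holds one entry, the list of rows, each a list of 6 numbers: the shift along the world's x, y, z in units of 200 mm (1.0 is 200 mm), then the turn, a rotation vector about the world's x, y, z in units of 180 degrees (1.0 is 180 degrees). A call has 1 to 8 rows; each row is the pose to reach, as a shift and turn from the pose commanded when the call began, turning the shorter way round; what a row does not reach only later rows make up. A row lasts 1/8 s, in which the tool goes at most 62.5 mm and 10.7 degrees, less where a joint would pass 70% of its speed; a pose out of reach is approached as far as the arm can. A call with a number of a shift or a turn outside -1 to 1 is refused whole. A call with a gripper value outside its range is refused whole. OPENING is the finger opening in mm, from 0 to 87.6, set as the call begins (- or left out, the last holds). The fingers move at their own pace and stop on an object; FORCE is the grip in N (left out, the last holds). Time passes only in rows, so rows that repeat a pose let the fingers close. It gives the time, the measured TCP pose, the force and the opening at its end, in the units of the state.
- arm.get_state(): the state, without advancing time (a new reading comes with each control period).
- arm.grab_frame(name): name is "scene" or "top"; returns the picture (400x640x3 uint8, blue, green, red); there is no depth.
- arm.camera_params(name): a dict with "vertical_fov" (degrees; the focal length in pixels is half the picture's height over the tangent of half this angle, whatever the lens; pixels are square), "cx", "cy" (the principal point, pixels), "k1" (the pictures are not rectified: a ray, as slopes to the right and down, at radius r is drawn at 1 + k1 r^2 times it, then the intrinsics apply), "pose" (4x4, takes a point from camera to world coordinates). Camera axes: x right, y down, z forward; pixel columns grow to the right and rows downward; lengths in m; the calibration is good to about 2 mm. A picture is of the moment at which its call begins. camera_params takes no time and is no camera call.
- arm.job_done(): hands the job in, once; it reports no verdict.
Trained networks look in the newest picture that a camera, given by its name, has taken for a name from the list of things; names that differ only in an ending like _2 or _b are one class to them, and where a whole thing is asked for, a point or a joint stands for the part that bears it (a point fixed in the world has none). Each returns a list of dicts, best first, with "score" (0 to 1); they miss things now and then, are a little off and sometimes report something else, mostly with a low value. They report only what shows in the picture. A call takes as long as a camera call. They do not tell look-alikes from the thing itself.
- arm.search_frame(target, camera): "box" ([left, top, right, bottom] in pixels, round what is visible of it).
- arm.regions_of(target, camera): "region" (400x640 bool, what is visible of it) and "box" ([left, top, right, bottom] in pixels, round what is visible of it).
The state is a dict: "t": time; "q": joint angles; "qd": joint speeds; "joint_efforts": joint torques, N m; "eef_pos": TCP position; "ee_rot": TCP orientation; "force": force on the tool from outside, world axes, zero at the start; "moment": the same for the moment, N m; "width": finger opening in m.
Only numpy, scipy, OpenCV 4.12 (cv2) and the standard library are available. Lean on these libraries where they do the work, as an engineer would, in place of code of your own. Each camera call takes 0.05 s, during which the arm holds its last target.

## Working session

There is one attempt and no reset: what is moved stays moved. The work goes in short steps, Python scripts to look and compute and a shell command to move; the robot and the scene stay as the last step left them, time stands still between calls to the robot, and variables do not carry over. Pictures are saved under pics/ and viewed, and the job is handed in when it is done.

```bash
ls; mkdir -p pics
python3 - <<'E'
from station import arm
import cv2
s=arm.get_state();print({k:s[k] for k in('t','eef_pos','ee_rot','force','width')},arm.tip_reach)
for n in('scene','top'):
    f=arm.grab_frame(n);cv2.imwrite(f'pics/{n}0.png',f);print(arm.camera_params(n))
E
```

```text
pics
{'t': 0.0, 'eef_pos': array([0.19349883, 0.64647687, 0.40372537]), 'ee_rot': array([ 3.13996299e+00, -1.95179065e-04, -2.90904910e-01]), 'force': array([-0.55223587,  0.13552046,  0.08493561]), 'width': 0.08745449730349704} 0.1781
{'vertical_fov': 44.51560811742682, 'cx': 327.12017151783436, 'cy': 201.96137629873257, 'k1': -0.008052436292776896, 'pose': array([[ 0.10836662,  0.55858382, -0.82233861,  1.71240793],
       [ 0.99410795, -0.06293787,  0.08825081, -0.13675245],
       [-0.00246076, -0.82705679, -0.56211298,  0.82704927],
       [ 0.        ,  0.        ,  0.        ,  1.        ]])}
{'vertical_fov': 51.88448891260934, 'cx': 317.7905474835147, 'cy': 200.752226281019, 'k1': -0.02939896823689004, 'pose': array([[ 0.00761927, -0.99359507,  0.11274212,  0.39932352],
       [-0.99970841, -0.01015218, -0.02190932,  0.0075786 ],
       [ 0.02291357, -0.11254232, -0.9933827 ,  1.40639501],
       [ 0.        ,  0.        ,  0.        ,  1.        ]])}
```

View pics/scene0.png

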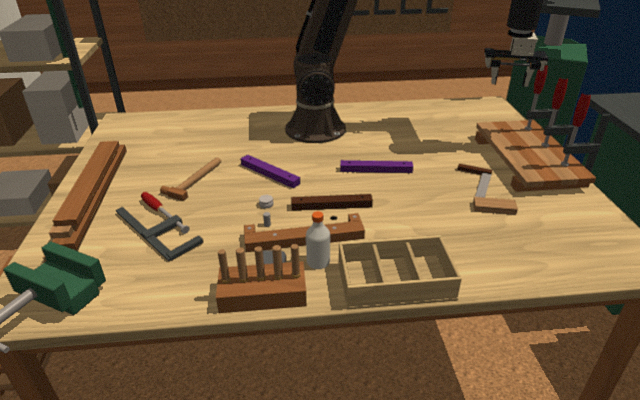

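View pics/top0.png

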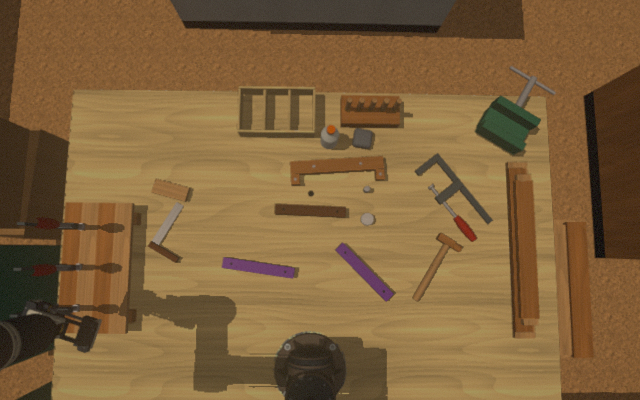

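The rail is the dark bar at top-view (310,211). The jig is at (338,170), the dog at (367,189), the tin at (367,218), and a flat dark spot sits at (311,193). The purple bars are look-alikes.

```bash
cat > h.py <<'E'
import numpy as np, cv2
from station import arm
def K(n):
    p=arm.camera_params(n);f=200/np.tan(np.radians(p['vertical_fov'])/2);return p,f
def ray(n,px):
    p,f=K(n);d=(np.array(px,float)-[p['cx'],p['cy']])/f;u=d.copy()
    for _ in range(20):u=d/(1+p['k1']*(u@u))
    T=np.array(p['pose']);return T[:3,3],T[:3,:3]@np.array([u[0],u[1],1])
def onz(n,px,z):
    o,d=ray(n,px);return o+d*(z-o[2])/d[2]
def tri(px1,px2):
    o1,d1=ray('top',px1);o2,d2=ray('scene',px2)
    A=np.c_[d1,-d2];s=np.linalg.lstsq(A,o2-o1,rcond=None)[0]
    a=o1+s[0]*d1;b=o2+s[1]*d2;return (a+b)/2,np.linalg.norm(a-b)
def proj(n,P):
    p,f=K(n);T=np.array(p['pose']);c=T[:3,:3].T@(np.array(P)-T[:3,3]);u=c[:2]/c[2];return u*(1+p['k1']*(u@u))*f+[p['cx'],p['cy']]
def box(center,yaw,L,W,H):
    c,s=np.cos(yaw),np.sin(yaw);P=[]
    for z in(0,H):
        for a,b in((-W/2,-L/2),(W/2,-L/2),(W/2,L/2),(-W/2,L/2)):
            P.append([center[0]+a*c-b*s,center[1]+a*s+b*c,z])
    return np.array(P)
E
python3 - <<'E'
from h import *
f={n:arm.grab_frame(n) for n in('top','scene')}
for t in('rail','jig','dog','tin','glue','offcut','tape'):
    for n in f:
        r=arm.regions_of(t,n)
        for x in r[:3]:
            ys,xs=np.nonzero(x['region'])
            print(t,n,round(x['score'],2),np.round(x['box'],1),[xs.mean().round(1),ys.mean().round(1)],len(xs))
            if t in('rail','jig'):
                print('  minrect',cv2.minAreaRect(np.c_[xs,ys].astype(np.float32)))
im=f['top'][140:240,250:410];cv2.imwrite('pics/t1.png',cv2.resize(im,None,fx=5,fy=5,interpolation=cv2.INTER_CUBIC))
im=f['scene'][150:270,220:400];cv2.imwrite('pics/s1.png',cv2.resize(im,None,fx=4.4,fy=4.4,interpolation=cv2.INTER_CUBIC))
E
```

```text
rail top 0.93 [220.4 253.9 296.3 276.8] [np.float64(258.1), np.float64(267.2)] 854
  minrect ((257.9806823730469, 267.31072998046875), (72.31182861328125, 12.319936752319336), 8.91492748260498)
rail top 0.71 [277.5 203.7 344.9 215.1] [np.float64(310.1), np.float64(210.1)] 797
  minrect ((309.58245849609375, 209.8088836669922), (71.2567367553711, 11.693412780761719), 2.7927021980285645)
rail top 0.63 [336.9 245.6 391.3 300.1] [np.float64(364.0), np.float64(271.3)] 839
  minrect ((363.7500305175781, 271.2500305175781), (73.53910827636719, 12.020814895629883), 45.0)
rail scene 0.79 [294.5 192.7 373.1 211.9] [np.float64(331.0), np.float64(201.2)] 1081
  minrect ((331.95123291015625, 201.2819366455078), (13.988815307617188, 80.37574005126953), 87.70938873291016)
rail scene 0.76 [340.7 157.9 411.6 174.9] [np.float64(377.1), np.float64(165.8)] 891
  minrect ((376.99609375, 165.6776885986328), (72.18218231201172, 12.374722480773926), 1.2730300426483154)
rail scene 0.69 [242.5 157.9 303.4 188.9] [np.float64(270.9), np.float64(170.6)] 835
  minrect ((270.652587890625, 170.2216033935547), (62.2
[... 945 characters left out ...]
np.float64(136.6)] 365
glue top 0.55 [153.1 175.2 190.4 202.3] [np.float64(170.7), np.float64(189.6)] 553
glue top 0.47 [275.5 201.2 343.1 214.6] [np.float64(308.4), np.float64(210.0)] 721
glue scene 0.68 [307.2 207.6 329.1 271.6] [np.float64(318.1), np.float64(242.6)] 1139
offcut top 0.69 [152.4 176.  189.2 200.8] [np.float64(170.0), np.float64(189.2)] 523
offcut scene 0.68 [477.9 197.7 517.2 215.7] [np.float64(494.8), np.float64(204.6)] 587
tape top 0.54 [353.  129.3 372.1 150.8] [np.float64(361.7), np.float64(138.1)] 334
tape scene 0.65 [266.6 251.7 286.6 262.9] [np.float64(272.2), np.float64(256.1)] 172
tape scene 0.65 [294.5 193.3 372.1 211.4] [np.float64(333.0), np.float64(201.3)] 1073
```

View pics/t1.png

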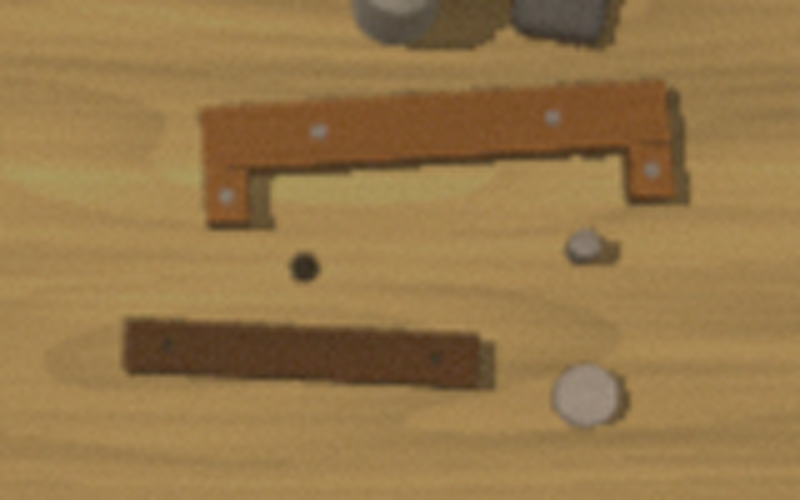

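View pics/s1.png

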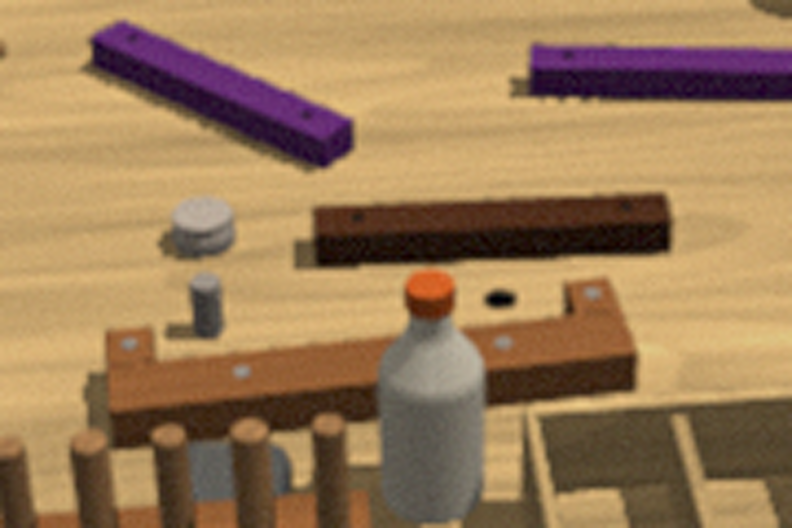

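```bash
cat >> h.py <<'E'
def render(n,boxes,S=8,win=(200,100,420,300)):
    x0,y0,x1,y1=win;m=np.zeros(((y1-y0)*S,(x1-x0)*S),np.uint8)
    for B in boxes:
        q=np.array([proj(n,P) for P in B]);q=((q+0.5-[x0,y0])*S-0.5)
        h=cv2.convexHull(np.round(q*16).astype(np.int32));cv2.fillConvexPoly(m,h,255,shift=4)
    return cv2.resize(m,(x1-x0,y1-y0),interpolation=cv2.INTER_AREA)/255.
def railb(p): return [box(p[:2],p[2],.24,.036,.028)]
def jigb(p):
    c,s=np.cos(p[2]),np.sin(p[2]);R=np.array([[c,-s],[s,c]]);o=np.array(p[:2])
    return [box(o+R@[.0225,0],p[2],.32,.045,.032)]+[box(o+R@[-.018,k*.145],p[2],.03,.036,.032) for k in(1,-1)]
def fit(masks,mk,p0,win=(200,100,420,300),ign={}):
    from scipy.optimize import minimize
    def cost(p):
        e=0
        for n,m in masks.items():
            r=render(n,mk(p),4,win);d=np.abs(r-m[win[1]:win[3],win[0]:win[2]])
            if n in ign: d=d*(1-ign[n][win[1]:win[3],win[0]:win[2]])
            e+=d.sum()
        return e
    best=None
    p=np.array(p0,float)
    for st in(.015,.004,.001):
        r=minimize(cost,p,method='Nelder-Mead',options=dict(initial_simplex=np.array([p]+[p+np.eye(3)[i]*[st,st,st*6][i] for i in range(3)]),maxiter=150));p=r.x
    return p,r.fun
def railmask(f):
    # dark brown: red value low, hue brown
    b,g,r=[f[...,i].astype(int) for i in range(3)]
    return ((r<125)&(r>g+8)&(r<130)&(g>=b)).astype(np.uint8)
def near(m,c):
    k,l,st,ce=cv2.connectedComponentsWithStats(m,connectivity=4)
    big=[i for i in range(1,k) if st[i,4]>300]
    i=min(big,key=lambda i:np.hypot(*(ce[i]-c)));return (l==i).astype(np.uint8)
E
python3 - <<'E'
from h import *
f={n:arm.grab_frame(n) for n in('top','scene')}
for n,p in(('top',[(310,211),(310,218),(338,166),(310,200),(346,212),(293,178)]),('scene',[(331,198),(331,206),(300,228),(300,236),(330,218),(270,240),(290,205)])):
    for q in p: print(n,q,f[n][q[1]-1:q[1]+2,q[0]-1:q[0]+2].mean((0,1)).round())
for n,px in(('top',(310,211)),('top',(338,182)),('top',(367,188)),('top',(367,218))): print(px,onz(n,px,0.0).round(3))
for a,b in(((127,320),(668,195)),((478,335),(316,208)),((480,388),(316,208))):pass
S=lambda X,Y:((X+.5)/4.4-.5+220,(Y+.5)/4.4-.5+150)
T=lambda X,Y:((X+.5)/5-.5+250,(Y+.5)/5-.5+140)
# rail top corners
for nm,a,b in(('rail far L',(127,320),(669,221)),('rail far R',(478,334),(317,233)),('stop L far L? screw',(226,196),(592,293)),('stop R screw',(652,170),(129,344)),('dog top',(586,242),(205,279)),('tin top',(587,395),(203,211)),('hole',(304,267),(500,298))):
    print(nm,*tri(T(*a),S(*b)))
E
```

```text
top (310, 211) [36. 61. 89.]
top (310, 218) [ 81. 131. 162.]
top (338, 166) [ 41.  82. 126.]
top (310, 200) [ 84. 137. 167.]
top (346, 212) [46. 72. 92.]
top (293, 178) [ 60.  94. 133.]
scene (331, 198) [25. 44. 81.]
scene (331, 206) [10. 17. 28.]
scene (300, 228) [ 60. 102. 153.]
scene (300, 236) [ 49.  88. 139.]
scene (330, 218) [ 70. 103. 126.]
scene (270, 240) [ 42.  75. 119.]
scene (290, 205) [ 55.  83. 103.]
(310, 211) [0.523 0.003 0.   ]
(338, 182) [ 0.625 -0.093  0.   ]
(367, 188) [ 0.605 -0.194  0.   ]
(367, 218) [ 0.501 -0.193  0.   ]
rail far L [0.54470874 0.12061979 0.0263805 ] 0.001334299226582925
rail far R [ 0.53739554 -0.11469987  0.02969252] 0.0013184289230291195
stop L far L? screw [0.62900198 0.05516865 0.03301674] 0.0008142622271145193
stop R screw [ 0.6502966  -0.23384921  0.03326498] 0.00029153321023186145
dog top [ 0.59903858 -0.18700862  0.04190377] 0.00013212512068644294
tin top [ 0.49709063 -0.18912826  0.02596284] 0.0005819413907969656
hole [0.5853147  0.00202366 0.00188002] 0.0005027919961566361
```

The triangulated heights match the spec: dog 42, tin 26, stop screws 33 and rail top about 28 mm, with the screws 290 mm apart. The flat spot is just a hole, and the dog is at jig y≈-95. Next I'll refine the poses by fitting silhouettes.

Run:
```python
from h import *
f={n:arm.grab_frame(n) for n in('top','scene')}
def lab(n,mk,p,name):
    im=f[n].copy()
    r=cv2.resize(render(n,mk(p),8),None,fx=1,fy=1)
    return r
# rail colour mask: compare R channel to threshold between rail(90) and bench(165)
m={}
f_t=f['top'].astype(int);m['top']=near(((f_t[...,2]<128)&(f_t[...,1]<100)&(f_t[...,2]-f_t[...,1]>22)).astype(np.uint8),(310,211))
f_s=f['scene'].astype(int);m['scene']=near(((f_s[...,1]<62)&(f_s[...,2]<100)).astype(np.uint8),(331,201))
print({k:v.sum() for k,v in m.items()})
pr=np.array([.523,.003,-.031])
for ms in({'top':m['top']},m):print('rail',*fit(ms,railb,pr))
pj=np.array([.6576,-.088,.0736])
J=(( (f_t[...,2]-f_t[...,0])>72)&(f_t[...,1]<105)).astype(np.uint8)
hsv=cv2.cvtColor(f['top'],cv2.COLOR_BGR2HSV);print(hsv[166,338],hsv[200,310],hsv[211,310])
J=near(((hsv[...,0]<15)&(hsv[...,1]>150)&(hsv[...,2]>100)).astype(np.uint8),(338,168));print(J.sum())
J=cv2.morphologyEx(J,cv2.MORPH_CLOSE,np.ones((3,3)))
p,e=fit({'top':J},jigb,pj);print('jig',p,e)
v=np.hstack([cv2.resize((x[140:240,250:410]*255).astype(np.uint8),None,fx=2.4,fy=2.4,interpolation=0) for x in(J,m['top'])]);cv2.imwrite('pics/m.png',v)
```

```text
{'top': np.uint64(735), 'scene': np.uint64(1033)}
rail [ 0.52484262  0.0039855  -0.02981055] 115.01960784313727Traceback (most recent call last):
  File "<stdin>", line 13, in <module>
  File "h.py", line 45, in fit
    r=minimize(cost,p,method='Nelder-Mead',options=dict(initial_simplex=np.array([p]+[p+np.eye(3)[i]*[st,st,st*6][i] for i in range(3)]),maxiter=150));p=r.x
    res = _minimize_neldermead(fun, x0, args, callback, bounds=bounds,
                               **options)
    fxr = func(xr)
    fx = function(np.copy(x), *(wrapper_args + args))
  File "h.py", line 38, in cost
    r=render(n,mk(p),4,win);d=np.abs(r-m[win[1]:win[3],win[0]:win[2]])
  File "h.py", line 26, in render
    q=np.array([proj(n,P) for P in B]);q=((q+0.5-[x0,y0])*S-0.5)
                ~~~~^^^^^
  File "h.py", line 16, in proj
    p,f=K(n);T=np.array(p['pose']);c=T[:3,:3].T@(np.array(P)-T[:3,3]);u=c[:2]/c[2];return u*(1+p['k1']*(u@u))*f+[p['cx'],p['cy']]
        ~^^^
  File "h.py", line 4, in K
    p=arm.camera_params(n);f=200/np.tan(np.radians(p['vertical_fov'])/2);return p,f
ValueError: time passes only in moves, steps and waits
```

```bash
python3 - <<'E'
s=open('h.py').read()
s=s.replace("def K(n):\n    p=arm.camera_params(n);","_C={}\ndef K(n):\n    if n not in _C:_C[n]=arm.camera_params(n)\n    p=_C[n];")
s+='''
def masks():
    f={n:arm.grab_frame(n) for n in('top','scene')}
    return f,mk(f)
def mk(f,c=None):
    m={}
    t=f['top'].astype(int);m['top']=((t[...,2]<128)&(t[...,1]<100)&(t[...,2]-t[...,1]>18)).astype(np.uint8)
    s=f['scene'].astype(int);m['scene']=((s[...,1]<62)&(s[...,2]<105)).astype(np.uint8)
    return m
'''
open('h.py','w').write(s)
E
python3 - <<'E'
from h import *
f,m=masks()
m['top']=near(m['top'],(310,211));m['scene']=near(m['scene'],(331,201))
pr=np.array([.523,.003,-.031])
for n in m:print(n,m[n].sum(),render(n,railb(pr)).sum())
for ms in({'top':m['top']},{'scene':m['scene']},m):print('rail',*fit(ms,railb,pr))
pj=np.array([.6576,-.088,.0736])
hsv=cv2.cvtColor(f['top'],cv2.COLOR_BGR2HSV);print(hsv[166,338],hsv[200,310],hsv[211,310])
J=near(((hsv[...,0]<16)&(hsv[...,1]>150)&(hsv[...,2]>100)).astype(np.uint8),(338,168))
J=cv2.morphologyEx(J,cv2.MORPH_CLOSE,np.ones((3,3)))
p,e=fit({'top':J},jigb,pj);print('jig',p,e,J.sum(),render('top',jigb(p)).sum())
v=np.hstack([cv2.resize((x[140:240,250:410]*255).astype(np.uint8),None,fx=2.4,fy=2.4,interpolation=0) for x in(J,m['top'])]);cv2.imwrite('pics/m.png',v)
E
```

```text
top 821 814.5960784313725
scene 1031 1206.0313725490196
rail [ 0.52434978  0.00265591 -0.03442353] 69.65882352941176
rail [ 0.52172813  0.00281311 -0.03609347] 184.3176470588235
rail [ 0.52447178  0.00247587 -0.03521899] 258.43921568627445
[ 14 169 128] [ 20 127 168] [ 14 170  84]
jig [ 0.65937234 -0.08808178  0.09064255] 339.6078431372549 1262 1587.1372549019607
```

View pics/m.png

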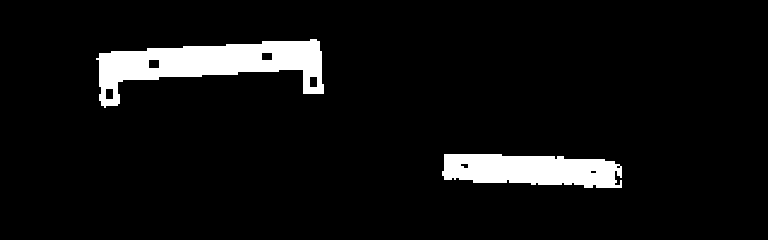

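Run:
```python
from h import *
f={'top':arm.grab_frame('top')}
hsv=cv2.cvtColor(f['top'],cv2.COLOR_BGR2HSV)
for thr in((17,140,60),(18,150,80)):
    J=near(((hsv[...,0]<thr[0])&(hsv[...,1]>thr[1])&(hsv[...,2]>thr[2])).astype(np.uint8),(338,168))
    J=cv2.morphologyEx(J,cv2.MORPH_CLOSE,np.ones((3,3)))
    p,e=fit({'top':J},jigb,[.6576,-.088,.0736]);print('jig',p,e,J.sum())
big=cv2.resize(f['top'][140:240,250:410],None,fx=5,fy=5,interpolation=cv2.INTER_CUBIC)
for B in jigb([.6576,-.088,.0736])+railb([.5245,.003,-.033]):
    q=np.array([proj('top',P) for P in B[4:]]);q=((q+.5-[250,140])*5-.5)
    cv2.polylines(big,[np.round(q).astype(np.int32)],True,(0,255,0),1)
cv2.imwrite('pics/ov.png',big)
```

```text
jig [ 0.65935464 -0.08831471  0.0722968 ] 182.87058823529412 1424
jig [ 0.65927406 -0.08845594  0.07528046] 225.58823529411765 1379
```

View pics/ov.png

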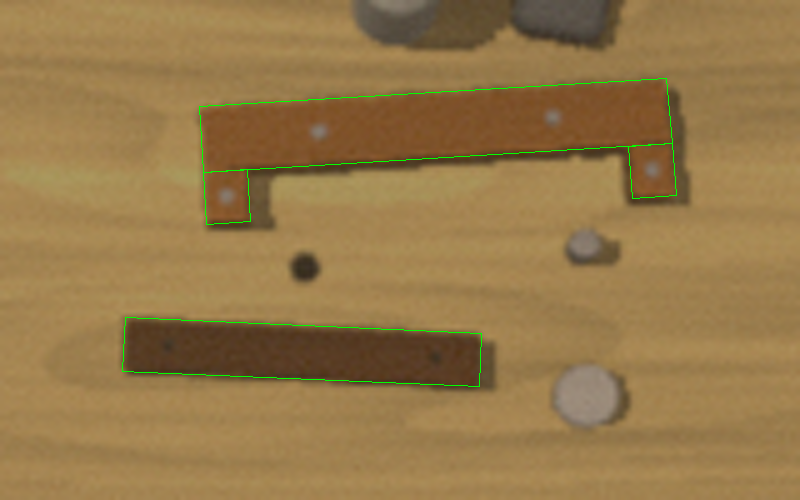

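Overlay fits: jig (0.658, -0.088, yaw 0.0735), rail (0.5245, 0.003, yaw -0.033). Plan:
1. Push with open fingers at world yaw 0.324. This rotates the rail and moves it forward.
2. Push the left end axially, sliding the right end behind the dog.
3. Swing the left end in.

```bash
python3 -m inch '[[[0.1,-0.25,-0.05,0,0,0.015],[0.2,-0.5,-0.1,0,0,0.03],[0.3,-0.75,-0.15,0,0,0.045],[0.4,-1,-0.2,0,0,0.06]]]' 87
python3 -m inch '[[[0.1,-0.25,-0.05,0,0,0.015],[0.2,-0.5,-0.1,0,0,0.03],[0.3,-0.75,-0.15,0,0,0.045],[0.4,-1,-0.2,0,0,0.06]]]'
python3 -m inch '[[[0.1,-0.25,-0.05,0,0,0.02],[0.2,-0.5,-0.1,0,0,0.04],[0.3,-0.75,-0.15,0,0,0.06],[0.4,-1,-0.2,0,0,0.076],[0.4,-1,-0.2,0,0,0.076]]]'
```

```text
t: 1.75
eef_pos: [0.274, 0.445, 0.3645]
ee_rot: [-3.141, -0.0, -0.1]
force: [0.0, 0.3, -0.1]
width: 0.0868
t: 2.25
eef_pos: [0.3538, 0.245, 0.3248]
ee_rot: [-3.141, -0.001, 0.088]
force: [1.0, 0.9, -0.6]
width: 0.0867
t: 2.88
eef_pos: [0.4339, 0.0435, 0.284]
ee_rot: [3.141, 0.002, 0.32]
force: [0.2, -0.0, -0.4]
width: 0.0872
```

```bash
python3 -m inch '[[[0.05,-0.16,0,0,0,0],[0.12,-0.32,-0.05,0,0,0],[0.12,-0.32,-0.25,0,0,0],[0.12,-0.32,-0.42,0,0,0],[0.12,-0.32,-0.48,0,0,0],[0.12,-0.32,-0.48,0,0,0]]]'
python3 - <<'E'
from h import *
for n,w in(('top',(250,140,410,240)),('scene',(220,120,400,270))):
    f=arm.grab_frame(n);x=cv2.resize(f[w[1]:w[3],w[0]:w[2]],None,fx=4,fy=4,interpolation=cv2.INTER_CUBIC);cv2.imwrite(f'pics/{n}2.png',x)
E
```

```text
t: 3.62
eef_pos: [0.4577, -0.0169, 0.1886]
ee_rot: [3.141, 0.001, 0.326]
force: [0.2, -0.0, 0.7]
width: 0.0871
```

View pics/scene2.png

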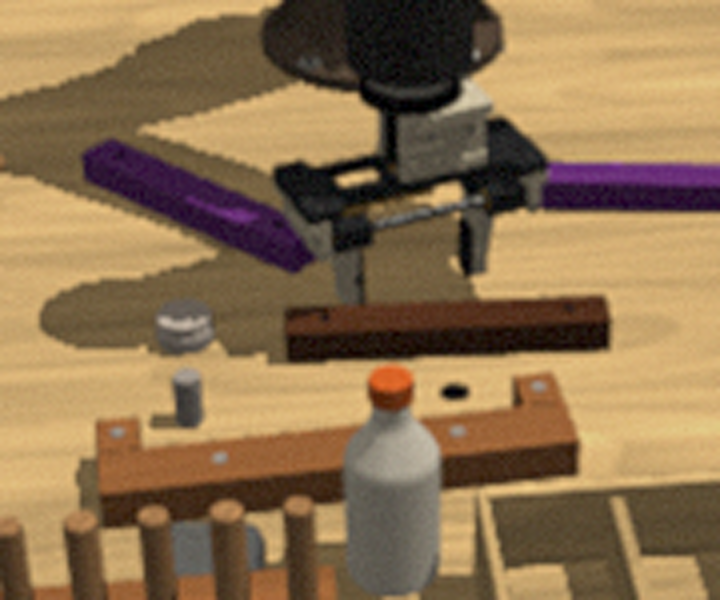

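View pics/top2.png

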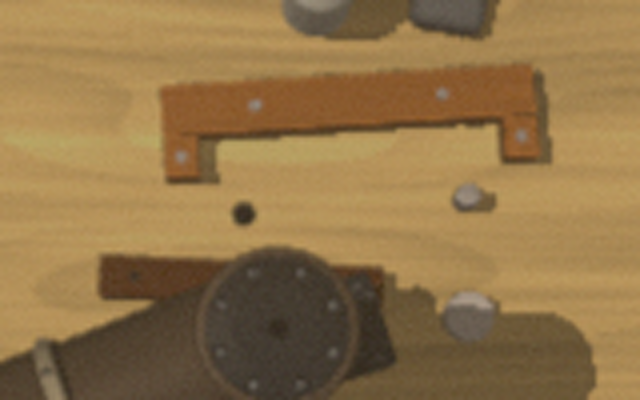

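Fingers are down behind the rail (scene crop: finger tips at (350,300) and (475,270)) and the rail is undisturbed. Pushing along the tool's normal.

```bash
python3 -m inch '[[[0.043,0.014,0,0,0,0],[0.085,0.029,0,0,0,0],[0.128,0.043,0,0,0,0],[0.17,0.057,0,0,0,0],[0.213,0.072,0,0,0,0],[0.256,0.086,0,0,0,0],[0.3,0.1,0,0,0,0],[0.34,0.114,0,0,0,0]]]'
cat >> h.py <<'E'
J=np.array([.658,-.088,.0735])
def tojig(p):
    d=np.array(p[:2])-J[:2];c,s=np.cos(J[2]),np.sin(J[2]);return np.array([c*d[0]+s*d[1],-s*d[0]+c*d[1],p[2]-J[2]])
def look(tag,p0,ms=('scene',)):
    f,m=masks()
    win=(200,100,420,300)
    mm={}
    for n in ms: 
        c=proj(n,[p0[0],p0[1],.014]);mm[n]=near(m[n],c)
    p,e=fit(mm,railb,p0)
    ims=[]
    for n,w in(('top',(250,140,410,240)),('scene',(220,140,380,260))):
        big=cv2.resize(f[n][w[1]:w[3],w[0]:w[2]],None,fx=4,fy=4,interpolation=cv2.INTER_CUBIC)
        for B in railb(p):
            q=np.array([proj(n,P) for P in B[4:]]);q=((q+.5-w[:2])*4-.5)
            cv2.polylines(big,[np.round(q).astype(np.int32)],True,(0,255,0),1)
        ims.append(big)
    cv2.imwrite(f'pics/{tag}.png',cv2.resize(np.vstack(ims),None,fx=.68,fy=.68,interpolation=cv2.INTER_AREA));
    j=tojig(p);c,s=np.cos(j[2]),np.sin(j[2])
    print('rail world',p.round(4),'err',round(e,1),'jig',j.round(4),'end left',(j[:2]+.12*np.array([-s,c])).round(4),'end right',(j[:2]-.12*np.array([-s,c])).round(4))
    return p
E
python3 -c "
from h import *
look('a3',[.545,.01,.2])"
```

```text
t: 4.72
eef_pos: [0.5262, 0.0056, 0.1886]
ee_rot: [3.142, -0.0, 0.325]
force: [-1.4, -1.1, 0.2]
width: 0.087
rail world [0.5552 0.0231 0.2889] err 310.7 jig [-0.0944  0.1184  0.2154] end left [-0.1201  0.2356] end right [-0.0688  0.0012]
```

View pics/a3.png

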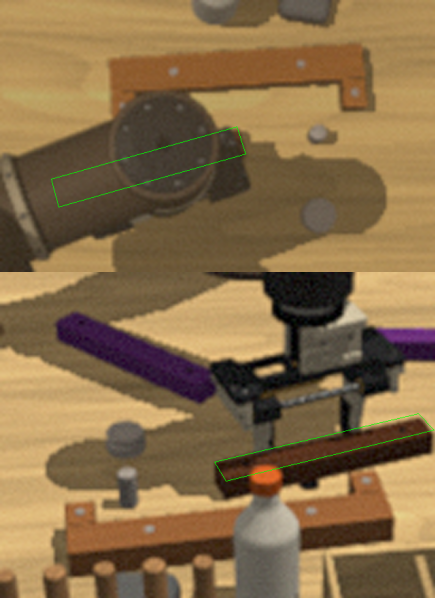

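```bash
python3 -m inch '[[[0.03,0.01,0,0,0,0],[0.066,0.022,0,0,0,0],[0.066,0.022,0,0,0,0],[-0.034,-0.01,0,0,0,0],[-0.08,-0.026,0,0,0,0],[-0.08,-0.026,0.3,0,0,0],[-0.08,-0.026,0.5,0,0,0],[-0.08,-0.026,0.5,0,0,0]]]'
python3 -c "
from h import *
print(arm.get_state()['q'].round(2))
look('a4',[.568,.019,.32])"
```

```text
t: 5.82
eef_pos: [0.5107, 0.0006, 0.2923]
ee_rot: [3.141, -0.008, 0.326]
force: [-0.6, -0.1, -0.1]
width: 0.0869
[ 0.39  0.19 -0.5   0.   -0.87  1.51]
rail world [0.5503 0.0647 0.3826] err 444.5 jig [-0.0962  0.1602  0.3091] end left [-0.1327  0.2745] end right [-0.0597  0.0459]
```

View pics/a4.png

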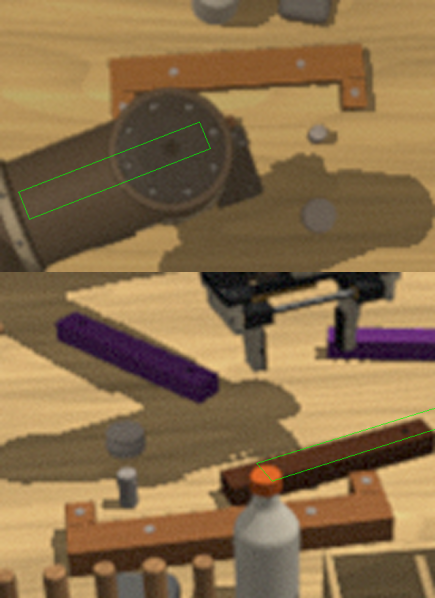

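```bash
python3 -m inch '[[[0,0.11,0,0,0,-0.055],[0.01,0.22,0,0,0,-0.11],[0.01,0.33,0,0,0,-0.165],[0.02,0.44,0,0,0,-0.22],[0.02,0.55,0,0,0,-0.275],[0.03,0.66,0,0,0,-0.33],[0.03,0.77,0,0,0,-0.385],[0.03,0.85,0,0,0,-0.44]]]' 0 10
python3 -m inch '[[[0,0,0,0,0,-0.05],[0,0,0,0,0,-0.06],[0,0,0,0,0,-0.06]]]'
cat >> h.py <<'E'
def look(tag,p0,ms=('scene',),bottle=(303,203,333,275),dil=15):
    f,m=masks();mm={};ign={}
    for n in ms:
        r=np.zeros((400,640),np.uint8);w=(200,100,420,300)
        r[w[1]:w[3],w[0]:w[2]]=(render(n,railb(p0),4,w)>0.3)
        mm[n]=m[n]*cv2.dilate(r,np.ones((dil,dil),np.uint8))
        ign[n]=np.zeros((400,640),np.uint8)
        if n=='scene':
            b=bottle;ign[n][b[1]:b[3],b[0]:b[2]]=1
    p,e=fit(mm,railb,p0,ign=ign)
    ims=[]
    for n,w in(('top',(250,140,410,240)),('scene',(220,140,380,260))):
        big=cv2.resize(f[n][w[1]:w[3],w[0]:w[2]],None,fx=4,fy=4,interpolation=cv2.INTER_CUBIC)
        for B in railb(p):
            q=np.array([proj(n,P) for P in B[4:]]);q=((q+.5-w[:2])*4-.5)
            cv2.polylines(big,[np.round(q).astype(np.int32)],True,(0,255,0),1)
        ims.append(big)
    cv2.imwrite(f'pics/{tag}.png',cv2.resize(np.vstack(ims),None,fx=.68,fy=.68,interpolation=cv2.INTER_AREA));
    j=tojig(p);c,s=np.cos(j[2]),np.sin(j[2])
    print('rail world',p.round(4),'err',round(e,1),'jig',j.round(4),'end left',(j[:2]+.12*np.array([-s,c])).round(4),'end right',(j[:2]-.12*np.array([-s,c])).round(4))
    return p
E
python3 -c "
from h import *
print(arm.get_state()['q'].round(2))
look('a5',[.568,.019,.32])"
```

```text
t: 6.92
eef_pos: [0.5152, 0.1709, 0.287]
ee_rot: [3.139, -0.0, -1.063]
force: [0.2, -0.4, 0.3]
width: 0.0126
t: 7.3
eef_pos: [0.5154, 0.17, 0.2878]
ee_rot: [3.14, -0.0, -1.243]
force: [0.8, 0.1, 0.0]
width: 0.0004
[ 0.68  0.25 -0.44 -0.   -0.89 -0.35]
rail world [0.5667 0.0255 0.359 ] err 108.3 jig [-0.0827  0.1199  0.2855] end left [-0.1165  0.235 ] end right [-0.0489  0.0047]
```

View pics/a5.png

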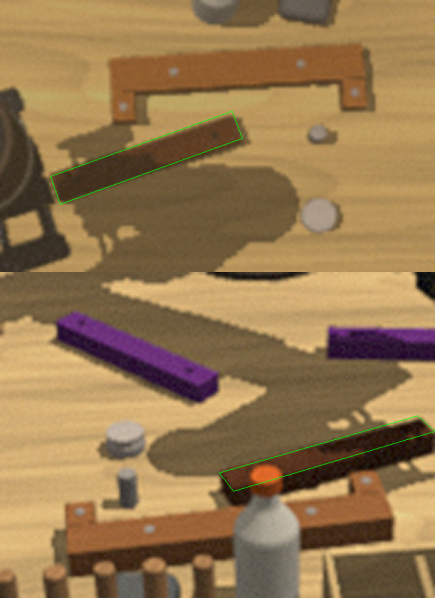

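```bash
python3 -c "
from h import *
f=arm.grab_frame('top')
cv2.imwrite('pics/z5.png',cv2.resize(f[170:225,260:350],None,fx=8.8,fy=8.8,interpolation=cv2.INTER_CUBIC))"
```

```text
(no output)
```

View pics/z5.png

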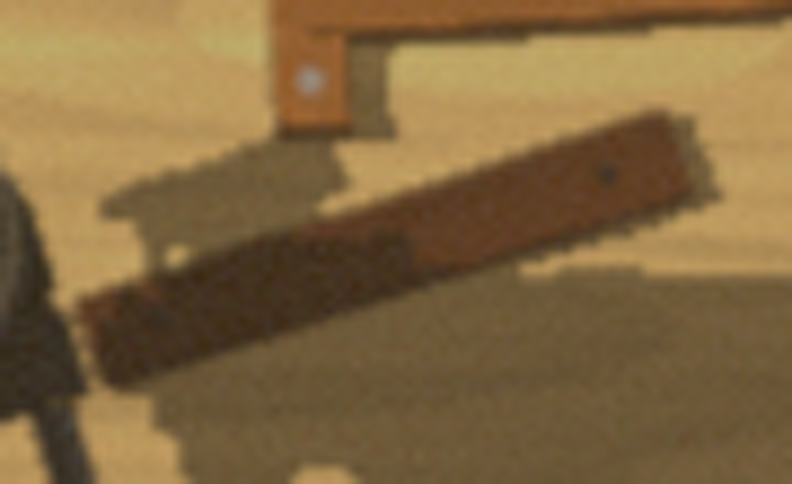

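```bash
python3 -c "
from h import *
T=lambda X,Y:((X+.5)/8.8-.5+260,(Y+.5)/8.8-.5+170)
C=[onz('top',T(*q),.028)[:2] for q in((80,300),(663,112),(692,188),(107,383))]
C=np.array(C);print(C.round(4),np.linalg.norm(C-np.roll(C,-1,0),axis=1).round(4))
d=(C[0]+C[3]-C[1]-C[2])/2;yaw=np.arctan2(-d[0],d[1]);print(C.mean(0).round(4),yaw,tojig([*C.mean(0),yaw]).round(4))
"
```

```text
[[ 0.5443  0.1425]
 [ 0.6195 -0.0805]
 [ 0.59   -0.0917]
 [ 0.5125  0.1315]] [0.2353 0.0316 0.2363 0.0336]
[0.5666 0.0255] 0.3296553364021229 [-0.0829  0.1199  0.2562]
```

Manual corners give rail centre (0.5666, 0.0255), yaw 0.33, agreeing with the silhouette fit on position. In the jig frame θ=0.256, with about 10 mm dog clearance on the line. Descending and pushing on the left end.

```bash
python3 -m inch '[[[0,0,-0.25,0,0,0],[0,0,-0.42,0,0,0],[0,0,-0.49,0,0,0],[0,0,-0.49,0,0,0]]]'
python3 -m inch '[[[0.013,-0.043,0,0,0,0],[0.026,-0.086,0,0,0,0],[0.039,-0.129,0,0,0,0],[0.052,-0.172,0,0,0,0],[0.065,-0.215,0,0,0,0],[0.078,-0.258,0,0,0,0],[0.092,-0.301,0,0,0,0],[0.105,-0.344,0,0,0,0]]]'
python3 -c "
from h import *
look('a6',[.582,-.02,.33])
f=arm.grab_frame('top')
cv2.imwrite('pics/z6.png',cv2.resize(f[150:225,260:380],None,fx=6.6,fy=6.6,interpolation=cv2.INTER_CUBIC))"
```

```text
t: 7.95
eef_pos: [0.5156, 0.1702, 0.1903]
ee_rot: [3.14, -0.001, -1.245]
force: [-0.2, -0.7, 0.7]
width: 0.0006
t: 8.95
eef_pos: [0.5367, 0.1009, 0.1906]
ee_rot: [3.141, -0.0, -1.246]
force: [-0.4, 2.1, 1.4]
width: 0.0002
rail world [ 0.5808 -0.0221  0.3325] err 190.1 jig [-0.0722  0.0714  0.259 ] end left [-0.1029  0.1874] end right [-0.0415 -0.0446]
```

View pics/a6.png

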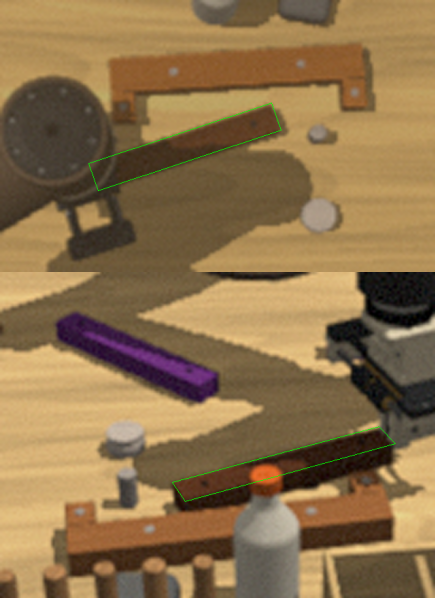

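View pics/z6.png

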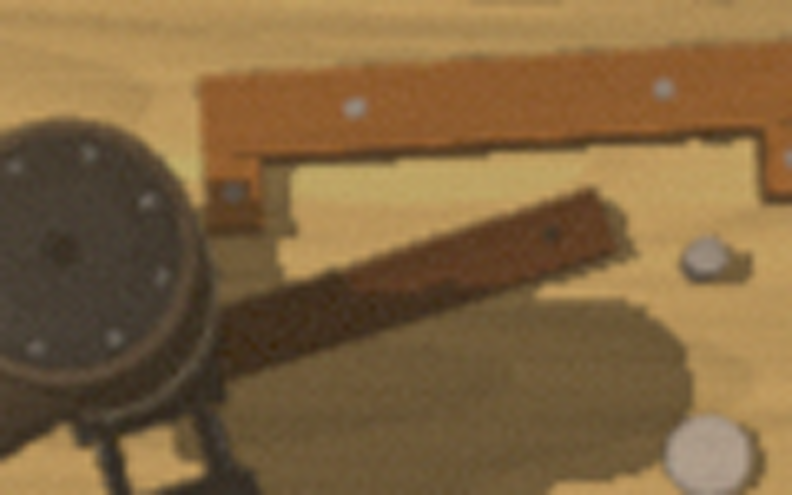

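Tracking as planned: the right end is heading between the dog (705,255 in the zoom) and the fence. I'll do the same again.

```bash
python3 -m inch '[[[0.013,-0.043,0,0,0,0],[0.026,-0.086,0,0,0,0],[0.039,-0.129,0,0,0,0],[0.052,-0.172,0,0,0,0],[0.065,-0.215,0,0,0,0],[0.078,-0.258,0,0,0,0],[0.09,-0.3,0,0,0,0],[0.1,-0.34,0,0,0,0]]]'
python3 -c "
from h import *
look('a7',[.601,-.092,.33])
f=arm.grab_frame('top')
cv2.imwrite('pics/z7.png',cv2.resize(f[150:225,270:390],None,fx=6.6,fy=6.6,interpolation=cv2.INTER_CUBIC))"
```

```text
t: 10.1
eef_pos: [0.5567, 0.0329, 0.1906]
ee_rot: [3.142, 0.0, -1.246]
force: [-0.8, 0.8, 0.6]
width: 0.0003
rail world [ 0.5957 -0.0903  0.286 ] err 420.1 jig [-0.0623  0.0022  0.2125] end left [-0.0876  0.1195] end right [-0.037  -0.1151]
```

View pics/a7.png

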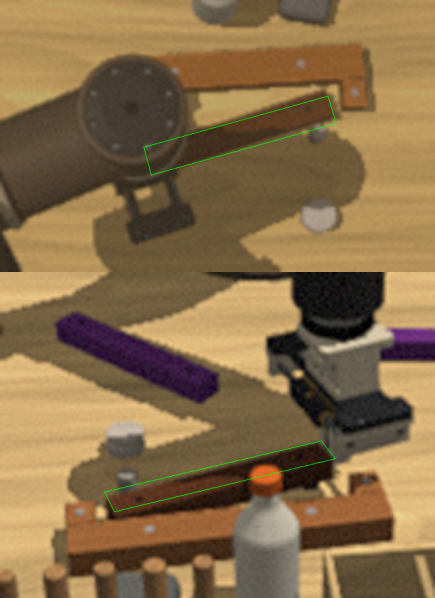

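View pics/z7.png

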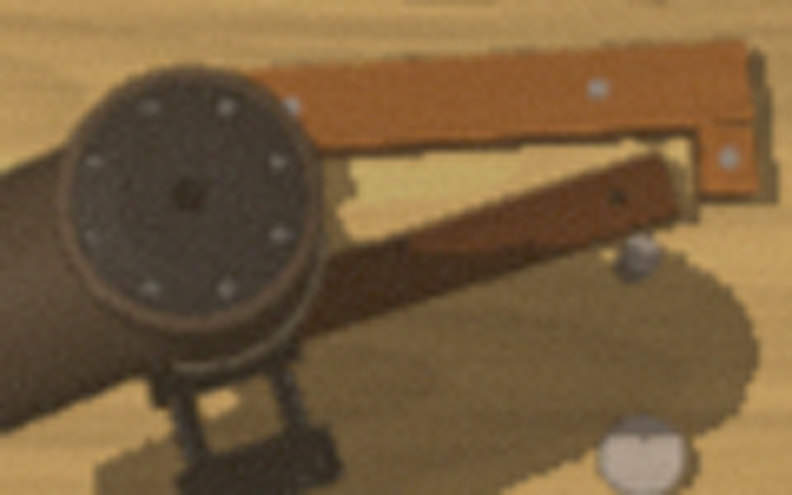

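The right end is now behind the dog (end ≈ jig (-28,-114) mm, angle ≈0.25). I'll push 6 mm more so the left end clears its stop, then back off, lift and look.

```bash
python3 -m inch '[[[0.005,-0.015,0,0,0,0],[0.009,-0.03,0,0,0,0],[0.009,-0.03,0,0,0,0],[-0.02,0.06,0,0,0,0],[-0.04,0.12,0,0,0,0],[-0.04,0.12,0.25,0,0,0],[-0.04,0.12,0.5,0,0,0],[-0.14,0.3,0.5,0,0,0]]]'
python3 -m inch '[[[-0.05,0.2,0,0,0,0.05],[-0.1,0.3,0,0,0,0.1],[-0.1,0.3,0,0,0,0.1]]]'
python3 -c "
from h import *
look('a8',[.601,-.096,.33])
f=arm.grab_frame('top')
cv2.imwrite('pics/z8.png',cv2.resize(f[150:225,270:390],None,fx=6.6,fy=6.6,interpolation=cv2.INTER_CUBIC))"
```

```text
t: 11.25
eef_pos: [0.53, 0.0942, 0.2947]
ee_rot: [-3.134, 0.001, -1.247]
force: [0.2, 0.4, -1.2]
width: 0.0003
t: 11.62
eef_pos: [0.5077, 0.1553, 0.2909]
ee_rot: [-3.141, 0.0, -0.928]
force: [0.1, 0.5, 1.2]
width: 0.0004
rail world [ 0.5989 -0.0938  0.3291] err 405.5 jig [-0.0593 -0.0014  0.2556] end left [-0.0897  0.1147] end right [-0.029  -0.1175]
```

View pics/z8.png

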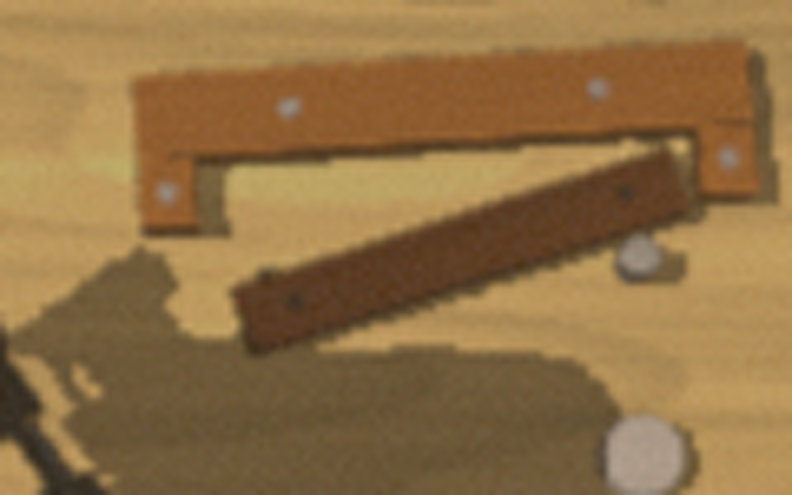

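```bash
python3 -m inch '[[[-0.1,-0.15,0,0,0,0.05],[-0.1,-0.3,0,0,0,0.1],[-0.1,-0.45,0,0,0,0.16],[-0.05,-0.6,0,0,0,0.215],[0,-0.75,0,0,0,0.27],[0.04,-0.9,0,0,0,0.319],[0.04,-1,0,0,0,0.319],[0.04,-1,0,0,0,0.319]]]' 87
python3 -m inch '[[[0.005,-0.19,0,0,0,0],[0.005,-0.19,-0.25,0,0,0],[0.005,-0.19,-0.45,0,0,0],[0.005,-0.19,-0.5,0,0,0],[0.005,-0.19,-0.5,0,0,0]]]'
python3 -c "
from h import *
for n,w in(('top',(250,140,410,240)),('scene',(220,120,400,270))):
    f=arm.grab_frame(n);x=cv2.resize(f[w[1]:w[3],w[0]:w[2]],None,fx=3,fy=3,interpolation=cv2.INTER_CUBIC);cv2.imwrite(f'pics/{n}9.png',x)
"
```

```text
t: 12.78
eef_pos: [0.5164, -0.0484, 0.2904]
ee_rot: [3.141, 0.001, 0.066]
force: [0.3, 0.6, 0.7]
width: 0.0753
t: 13.4
eef_pos: [0.5178, -0.0844, 0.1908]
ee_rot: [3.141, 0.001, 0.07]
force: [0.3, 0.1, 0.3]
width: 0.0869
```

View pics/scene9.png

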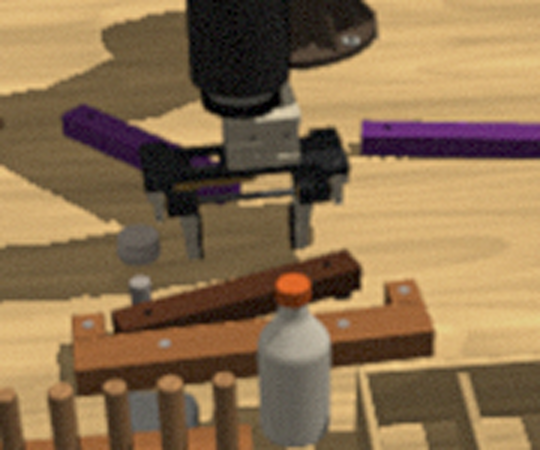

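View pics/top9.png

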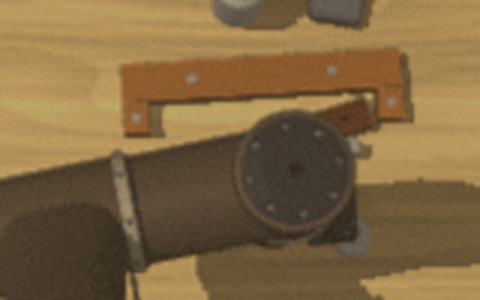

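```bash
python3 -m inch '[[[0.04,0.003,0,0,0,0],[0.08,0.006,0,0,0,0],[0.12,0.009,0,0,0,0],[0.16,0.012,0,0,0,0],[0.2,0.015,0,0,0,0],[0.24,0.018,0,0,0,0],[0.28,0.021,0,0,0,0],[0.31,0.023,0,0,0,0]]]'
python3 -c "
from h import *
look('a10',[.62,-.09,.15])
"
```

```text
t: 14.5
eef_pos: [0.5801, -0.0799, 0.1906]
ee_rot: [3.142, 0.0, 0.071]
force: [-1.1, -0.6, -0.8]
width: 0.0869
rail world [ 0.5989 -0.1021  0.0759] err 500.2 jig [-0.0599 -0.0097  0.0024] end left [-0.0602  0.1103] end right [-0.0596 -0.1297]
```

View pics/a10.png

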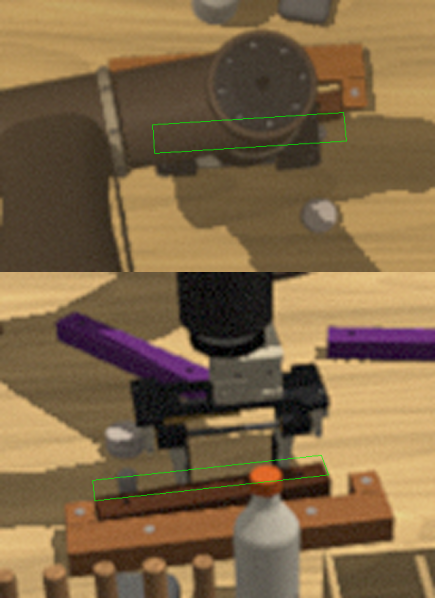

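The fit was fooled by the fingers. The picture shows the rail nearly parallel, with its left end (330,468) free of the left stop. Continuing gently.

```bash
python3 -m inch '[[[0.025,0.002,0,0,0,0],[0.05,0.004,0,0,0,0],[0.075,0.006,0,0,0,0],[0.1,0.007,0,0,0,0]]]'
python3 -c "
from h import *
f=arm.grab_frame('scene');cv2.imwrite('pics/s11.png',cv2.resize(f[185:260,230:380],None,fx=5,fy=5,interpolation=cv2.INTER_CUBIC))"
```

```text
t: 15.1
eef_pos: [0.5994, -0.0785, 0.1906]
ee_rot: [-3.141, 0.001, 0.07]
force: [-3.2, 1.5, 2.2]
width: 0.0869
```

View pics/s11.png

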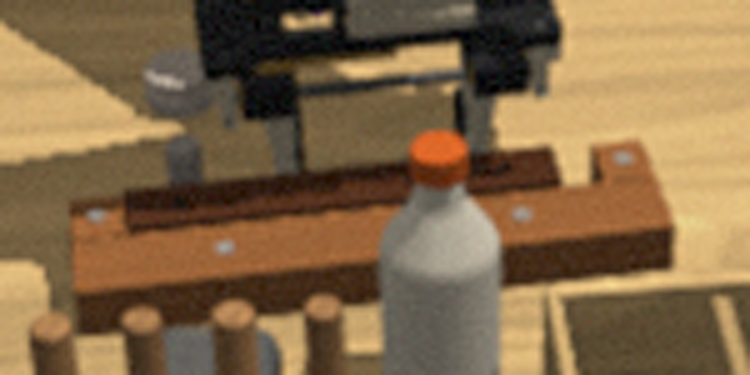

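```bash
python3 -m inch '[[[0.01,0.001,0,0,0,0],[0.02,0.0015,0,0,0,0],[0.03,0.002,0,0,0,0]]]'; python3 -m inch '[[[0.008,0.0005,0,0,0,0],[0.015,0.001,0,0,0,0]]]'
python3 -c "
from h import *
f=arm.grab_frame('scene');cv2.imwrite('pics/s12.png',cv2.resize(f[185:260,230:380],None,fx=5,fy=5,interpolation=cv2.INTER_CUBIC))"
```

```text
t: 15.52
eef_pos: [0.6056, -0.0781, 0.1906]
ee_rot: [-3.141, 0.0, 0.07]
force: [-2.5, 1.3, -0.4]
width: 0.0869
t: 15.78
eef_pos: [0.6086, -0.0779, 0.1906]
ee_rot: [-3.142, 0.0, 0.07]
force: [-2.1, 1.1, 0.3]
width: 0.0871
```

View pics/s12.png

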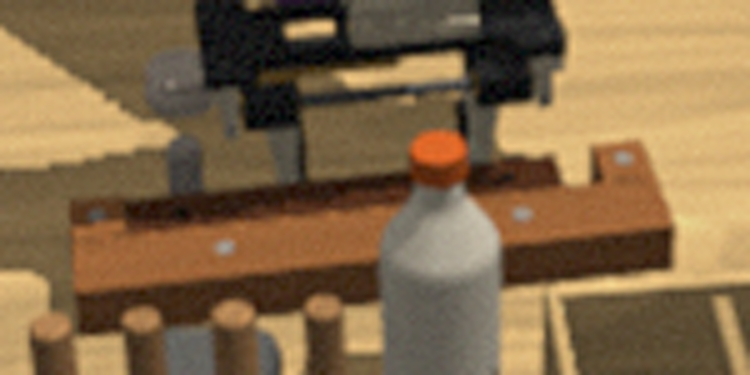

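```bash
for i in 1 2; do python3 -m inch '[[[0.004,0,0,0,0,0],[0.008,0,0,0,0,0],[0.008,0,0,0,0,0]]]'|grep -E 'eef|force'; done
```

```text
eef_pos: [0.6092, -0.078, 0.1905]
force: [-6.7, 3.0, 2.9]
eef_pos: [0.6097, -0.0781, 0.1904]
force: [-10.6, 2.5, 5.7]
```

Force has risen to about 11 N, so the rail is against the fence. Backing off to look.

```bash
python3 -m inch '[[[-0.03,0,0,0,0,0],[-0.12,-0.01,0,0,0,0],[-0.24,-0.02,0,0,0,0],[-0.3,-0.02,0.15,0,0,0],[-0.3,-0.02,0.4,0,0,0],[-0.3,0.2,0.5,0,0,0],[-0.4,0.5,0.5,0,0,0],[-0.4,0.8,0.5,0,0,0]]]'
python3 -m inch '[[[0,0.3,0,0,0,-0.05],[0,0.6,0,0,0,-0.1],[0,0.6,0,0,0,-0.1]]]' 0
python3 -c "
from h import *
look('a13',[.6394,-.099,.0735],ms=('top',),dil=5)
f=arm.grab_frame('top')
cv2.imwrite('pics/z13.png',cv2.resize(f[150:225,280:400],None,fx=6.6,fy=6.6,interpolation=cv2.INTER_CUBIC))"
```

```text
t: 17.58
eef_pos: [0.5312, 0.0832, 0.2919]
ee_rot: [-3.14, -0.003, 0.07]
force: [1.8, 0.4, 0.2]
width: 0.0868
t: 17.95
eef_pos: [0.5323, 0.2061, 0.2911]
ee_rot: [-3.139, -0.002, -0.242]
force: [-0.8, -0.9, 0.5]
width: 0.0626
rail world [ 0.642  -0.0999  0.0744] err 81.4 jig [-0.0168 -0.0107  0.0009] end left [-0.0169  0.1093] end right [-0.0167 -0.1307]
```

View pics/z13.png

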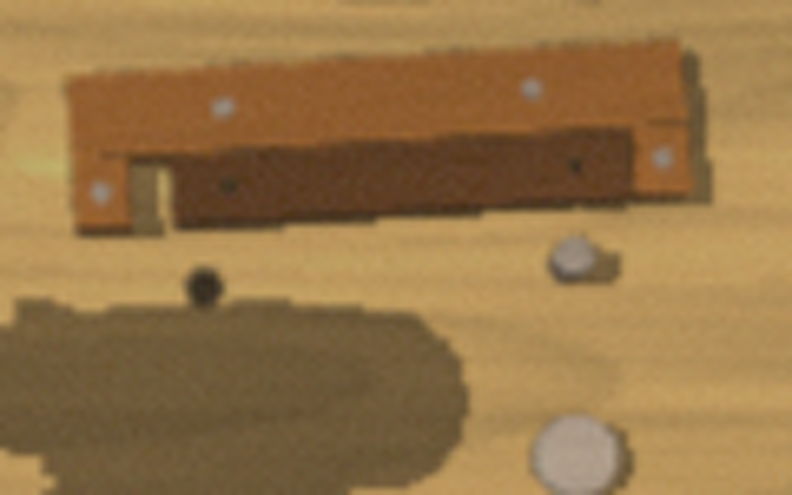

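View pics/a13.png

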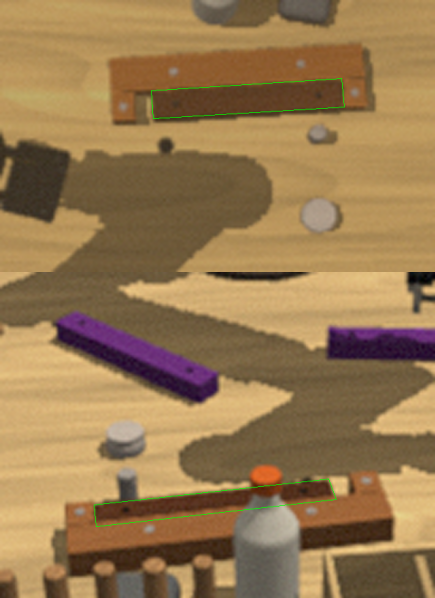

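The rail is seated flat against the fence (jig x≈-17 mm, angle≈0.001 rad) and touches the right stop (zoom column 632), so y≈-10 mm. The stop keeps that inside the ±13 limit. The tin hasn't moved and the gripper is clear, so I'm handing in.

```bash
python3 -m inch '[[[0,0.1,0.1,0,0,0],[0,0.1,0.1,0,0,0],[0,0.1,0.1,0,0,0]]]'; python3 -c "
from station import arm
print(arm.job_done())"
```

```text
t: 18.48
eef_pos: [0.5317, 0.2208, 0.3104]
ee_rot: [-3.142, 0.0, -0.245]
force: [0.2, -0.1, 0.3]
width: 0.0209
the job is handed in; nothing more can be done
None
```

The rail is seated in the jig, flat against the back fence and between the stops, and the job is handed in at 18.5 s. `job_done` reports no verdict.

**How it went:** I pushed the rail forward and turned it with the open fingers. Then I slid its right end behind the dog from the left end, at about 0.25 rad to the fence. Last, I swung the left end in and pressed the rail onto the fence. The highest wrist-force reading was about 12 N.

**Last check (top view):** jig-frame x ≈ -17 mm, y ≈ -10.7 mm, angle ≈ 0.001 rad.
- **Off-centre:** the rail rests against the right stop instead of in the middle. That is inside the ±13 mm limit but not by much, and I did not nudge it back. Touching the stop means y = -10 mm, so the fit is off by about 1 mm.
- **Other things:** the tin, measured in the picture, had not moved. I did not measure the other things again.
- **Fits that disagreed:** some scene-view silhouette fits were thrown off by the bottle cap and fingers, so I used the top view and the pictures there.

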